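# Find and mark the high spot of a ballot-bin wheel

## Task

The wheel of the ballot bin is lying on the checking stand: its worn tyre has one highest bulge and a lesser one. Push the wheel round slowly by its spokes and stop it, and let go, where the dial gauge shows the highest reading of the whole turn. Then, without losing that reading, lift the paint marker out of its well and slide it sideways into the slotted plate over the tyre until it is fully home with the plate in the groove of its collar, and leave it standing there; disturb none of the other things.

Things in the scene. Friction and masses are not known exactly. Their poses are not given: they have to be found in the camera images.
- stand: green run-out checking stand, fixed. Origin on the table, on the wheel's upright spindle axis; x points from spindle to gauge (about away from the robot, turned up to 0.5 rad). Base plate 14 mm thick, x -114 to 238, y +-110 mm. Posts at x 123, y +-40 mm carry the slotted plate, top 102 mm high, the stand's highest part; the gauge behind is 72 mm high, out to x 232 mm.
- wheel: wheel 200 mm across lying flat on the upright spindle, turns endlessly both ways; a stiff spindle (0.1 to 0.2 N m) holds it where it is left, no run-on. Origin on the axis at its underside, 30 mm above the table; z up, x along one of three spokes (others at 120, 240 deg). Hub radius 22 mm, top at 77 mm above the table. The bulges lie elsewhere relative to the spokes each time.
- spoke (a point): middle of the top of the spoke along the wheel's x axis, 48 mm from the axis, 66 mm above the table; spokes are grey, 14 mm wide, 28 mm deep. Between them are three windows from radius 22 to 74 mm, open down to the base plate (14 mm above the table); a shut gripper's fingers fit in. Black rubber tyre outside radius 74 mm, its top 75 mm above the table.
- needle (a joint): red needle of the dial gauge: 0 points along the stand's +x, grows clockwise seen from above, 1.257 rad per mm of rim height at the plunger, which bears on the tread on the stand's +x side. Round tyre: about 1.26. A bulge lifts it smoothly and symmetrically and drops it over about 1.1 rad of wheel turn; the lesser bulge, 140 deg from the highest, reads clearly less. Never a full turn.
- dial (a point): centre of the gauge's upward-facing white dial, 96 mm across, 66 mm above the table, 184 mm from the spindle along the stand's +x; ticks each 0.2 mm, long ones each 1 mm (5 mm a turn); red needle 33 mm long
- fork (a point): where the marker's axis stands when home, midway in the 5 mm thick slotted plate: 99.5 mm above the table, 92 mm from the spindle, over the tyre. Axes as the stand's. The slot is 20 mm wide, ends just behind this point and opens towards the spindle (-x) with a flared mouth that starts 19 mm from this point; the marker slides in along +x. 22 mm free between plate and tyre.
- marker_mid (a point): centre of the upright paint marker (115 mm tall, 70 g): on its axis, half-way up. Its yellow barrel, 24 mm thick, is to be gripped and runs from 28.5 mm below to 53.5 mm above this point. The groove's middle is 37 mm below this point. At the start it stands in the well.
- marker: the paint marker; origin at the nib's lower end, z up along it. White nib 12 mm long, 14 mm thick; black lower flange 34 mm across, z 12 to 16 mm; groove 16 mm thick, z 16 to 25 mm; black upper flange 34 mm across, z 25 to 29 mm; barrel above. In the well the lower flange rests on the block; home in the slot the upper flange rests on the plate, the nib 2 mm over the tyre.
- well: fixed black block 72 x 72 x 30 mm with a hole 21 mm wide and 24 mm deep in its top, in which the marker stands; origin under its centre. Left or right of the stand.
- sanitiser_a: hand sanitiser pump bottle, clear with white label, 68 mm across, 202 mm tall; to be left where it is. Origin under its centre.
- sanitiser_b: hand sanitiser pump bottle with pale blue label, 68 mm across, 202 mm tall; to be left where it is. Origin under its centre.
- spanner: steel spanner lying flat, 190 mm long; to be left where it is. Origin under its centre.
- spare_wheel: sound spare bin wheel lying on the table, 196 mm across, 45 mm high; to be left where it is. Origin under its centre.
- pencil: red pencil lying on the table, 172 mm long; to be left where it is. Origin under its centre.
- tin: small blue-labelled grease tin, 62 mm across, 48 mm high; to be left where it is. Origin under its centre.
There are look-alikes about, which are no part of the job. What is meant by the marker is not blue or turquoise, and is the larger of those in its own colour.

How it is judged (in metres and radians):
On the way, in this order (a step that is already met when the one before it is completed fails the run):
1. the wheel stands still at the highest reading, with the hand off it (value of joint needle above 4.67 rad and angular speed of wheel below 0.05 rad/s and contact force between the fingers and wheel below 0.1 N), for 0.3 s.
2. the marker is home in the slotted plate while the gauge still shows the highest reading (value of joint needle above 4.67 rad and x of marker_mid in the frame of fork between -0.005 and 0.005 m and y of marker_mid in the frame of fork between -0.005 and 0.005 m and z of marker_mid in the frame of fork between 0.03 and 0.0435 m and angle between marker_mid's own z axis and vertical below 0.1 rad), for 0.2 s.
At the end, for the whole second after the job is handed in: The wheel is at rest with the needle within 0.25 mm of the highest reading of the turn (above 4.67 rad, the high spot within about 9 degrees of the plunger); the marker stands released and at rest in the slot, its axis within 5 mm of home, upright within 0.1 rad, the plate between its two flanges (all of step 2 and angular speed of wheel below 0.05 rad/s and linear speed of marker below 0.02 m/s); the robot touches nothing.
It fails at once if the wheel is spun fast (over 6 rad/s, about a turn a second) (angular speed of wheel above 6 rad/s).
It fails at once if the marker is dropped or tipped over (angle between marker_mid's own z axis and vertical above 0.7 rad).
It fails at once if one of the other things is shifted by more than 30 mm (distance of any of sanitiser_a, sanitiser_b, spanner, spare_wheel, pencil, tin from where it was at the start of the episode above 0.03 m).
It also fails if it takes over 72 s, if anything falls off the work surface, if the arm or the gripper's body presses on something with over 40 N, if the wrist force passes 120 N, or if a joint passes its speed limit or range.

## Robot

A 6-joint arm with a two-finger parallel gripper is mounted at the origin on the work surface. World frame = base frame: x ahead of the robot, y to its left, z up, the work surface at z = 0. Lengths are in mm, angles in rad, forces in N, time in s.
With the tool pointing down it reaches from about 375 to 900 mm from the base axis. Payload 3.1 kg.
Tool frame: the origin (TCP) lies at the centre of the arm's flange, where the gripper is bolted on; the fingertips stand 173 mm ahead of it and the grasp point (between the pads) lies robot.grip_depth ahead of it (robot.grip_depth is the distance from the TCP to the grasp point, in mm); z points along the fingers, x is the direction in which the jaws open and shut, and the axes are right-handed (so a half turn about z gives the same grasp; the last joint's range is limited). The gripper opens to 85 mm and grips with 20 to 120 N. Pads are 22 mm wide; open, the fingers measure 114 mm over their backs; the gripper's body (76 mm by 85 mm) begins 54 mm behind the grasp point. The pads swing forward as they close: fully open they stand 13 mm farther back than shut.
Start: joints at [-1.51, 0.527, 1.433, -0, 1.181, -0.178], TCP at [147.861, -607.236, 404.71] pointing down, gripper open.
Joint ranges: [-3.08, 3.08], [-0.75, 2.2], [0.22, 2.44], [-1.43, 4.57], [0, 2.65], [-2.85, 2.85]. Speed limits (rad/s): [2.79, 2.79, 3.14, 3.14, 3.14, 3.14].

## Interface

Orientations are given as a rotation vector (axis times angle).
In Python, from plant import robot gives the robot as it stands.
- The arm moves only by the tool servo_tool, never from a script. Its argument "commands" is one flat list of numbers, 4 for each row, row after row: the shift along the world's x, y, z in mm, then the turn about the world's z in rad. In form: [dx, dy, dz, yaw, dx, dy, dz, yaw, ...]. A call has 1 to 20 rows; each row is the pose to reach, as a shift and turn from the pose commanded when the call began; what a row does not reach only later rows make up. A row lasts 1/12 s, in which the tool goes at most 41.7 mm and 7.16 degrees, less where a joint would pass 70% of its speed; a pose out of reach is approached as far as the arm can. A call with a gripper value outside its range is refused whole. "fingers" is the closure in counts, from 0 (fully open) to 255 (shut), set as the call begins (left out, the last holds). The fingers move at their own pace and stop on an object; "grip_force" is the grip in N (left out, the last holds). Time passes only in rows, so rows that repeat a pose let the fingers close. It gives the time, the measured TCP pose, the force and the opening at its end, in the units of the state.
- robot.observe(): the state, without advancing time (a new reading comes with each control period).
- robot.grab_frame(name): name is "scene" or "top" or "wrist"; returns (picture, depth): 384x512x3 uint8, blue, green, red; 384x512 float32, mm along the optical axis (not along the pixel's ray), 0 where there is no reading.
- robot.camera_model(name): a dict with "camera_matrix" (3x3 intrinsics, pixels), "eye" and "orientation" of the camera in the world; the wrist camera has in their place "mount" (4x4, takes a point from camera to tool coordinates, whose origin is the TCP and whose axes are the tool frame's). Camera axes: x right, y down, z forward; pixel columns grow to the right and rows downward; lengths in mm; the calibration is good to about 2 mm. A picture is of the moment at which its call begins: read the wrist's pose just before it. camera_model takes no time and is no camera call.
- robot.sign_off(): hands the job in, once; it reports no verdict.
The state is a dict: "time_s": time; "joint_positions": joint angles; "qvel": joint speeds; "joint_torque": joint torques, N m; "tcp_pos": TCP position; "eef_rot": TCP orientation; "wrist_force": force on the tool from outside, world axes, zero at the start; "wrist_torque": the same for the moment, N m; "opening": opening from 0.0 (shut) to 1.0 (fully open).
Only numpy, scipy, OpenCV 4.12 (cv2) and the standard library are available. Lean on these libraries where they do the work, as an engineer would, in place of code of your own. Each camera call takes 0.05 s, during which the arm holds its last target. There are 200 camera calls.

## Working session

There is one attempt and no reset: what is moved stays moved. The work goes in short steps, Python scripts to look and compute and a tool call to move; the robot and the scene stay as the last step left them, time stands still between calls to the robot, and variables do not carry over. Pictures are saved under pics/ and viewed, about 8 in all and at most 12, crops included, and the job is handed in when it is done.

Besides the shell and the picture viewer there is one more tool, called after "Emit:" as name(argument=value, ...) on one line, values as JSON. servo_tool: Moves the arm, as the interface text tells. Its arguments: {"type":"object","properties":{"commands":{"type":"array"},"fingers":{"type":"number"},"grip_force":{"type":"number"}},"required":["commands"]}

```bash
ls; mkdir -p pics; python3 - <<'E'
from plant import robot
import cv2,numpy as np
np.set_printoptions(precision=3,suppress=True)
print(robot.observe(), robot.grip_depth)
for n in ("scene","top"):
    im,d=robot.grab_frame(n); m=robot.camera_model(n); print(n,m)
    cv2.imwrite(f"pics/{n}0.png",cv2.resize(im,None,fx=1.5,fy=1.5,interpolation=cv2.INTER_CUBIC)); np.savez(f"{n}0.npz",im=im,d=d)
print(robot.camera_model("wrist"))
E
```

```text
pics
{'time_s': 0.0, 'joint_positions': array([-1.511,  0.528,  1.434, -0.   ,  1.181, -0.179]), 'qvel': array([-0.001,  0.001, -0.   , -0.001,  0.001, -0.001]), 'joint_torque': array([  0.001, -44.235, -17.803,  -0.   ,   0.008,   0.   ]), 'tcp_pos': array([ 147.838, -606.914,  403.749]), 'eef_rot': array([-2.469,  1.94 ,  0.002]), 'wrist_force': array([-0.524, -0.093,  0.672]), 'wrist_torque': array([ 0.012, -0.013,  0.038]), 'opening': 1.0001248045687172} 154.70000000000002
scene {'camera_matrix': array([[364.942,   0.   , 257.201],
       [  0.   , 364.942, 192.411],
       [  0.   ,   0.   ,   1.   ]]), 'eye': array([ 941.906, -795.548,  740.483]), 'orientation': array([-2.162, -0.479,  0.259])}
top {'camera_matrix': array([[396.613,   0.   , 252.264],
       [  0.   , 396.613, 190.579],
       [  0.   ,   0.   ,   1.   ]]), 'eye': array([ 469.617,  -18.746, 1304.854]), 'orientation': array([-2.159,  2.215, -0.036])}
{'camera_matrix': array([[323.289,   0.   , 250.603],
       [  0.   , 323.289, 197.791],
       [  0.   ,   0.   ,   1.   ]]), 'mount': array([[  1.   ,  -0.   ,  -0.001,  -0.445],
       [  0.   ,   0.954,   0.299, -76.229],
       [  0.001,  -0.299,   0.954,  30.754],
       [  0.   ,   0.   ,   0.   ,   1.   ]])}
```

View pics/top0.png

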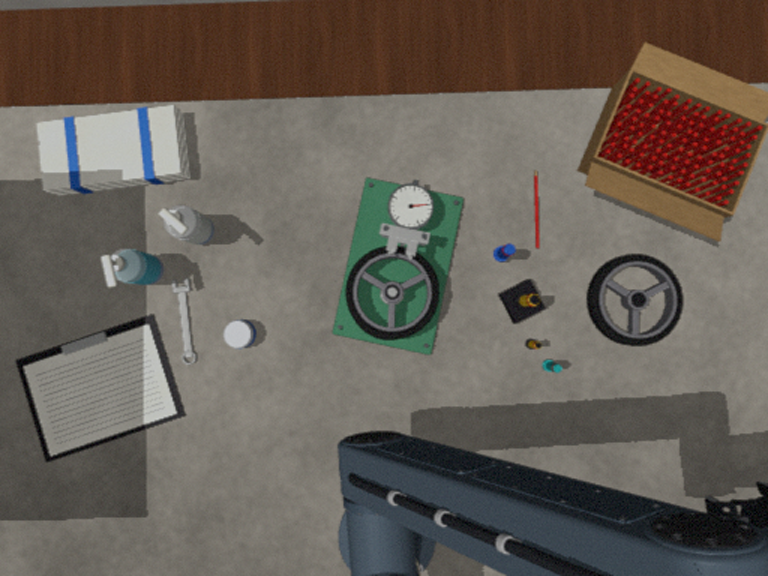

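View pics/scene0.png

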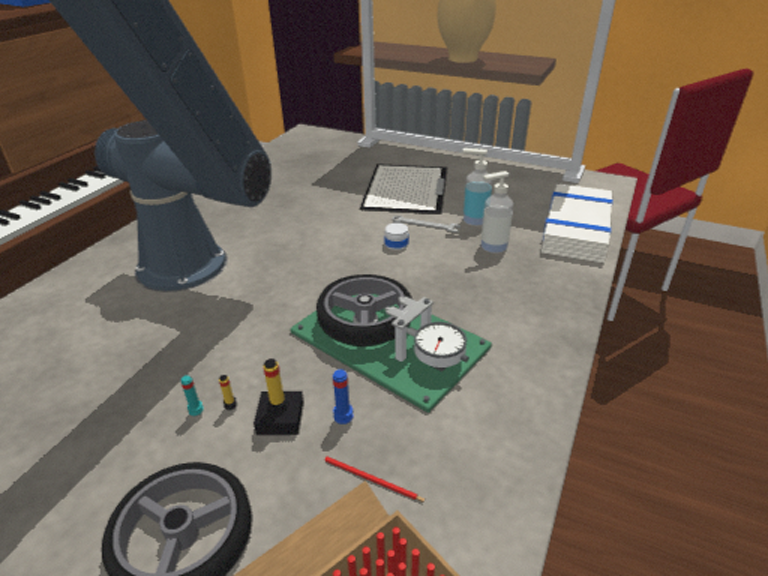

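Top image (1.5×): wheel hub (392,292), dial (411,205), well and large yellow marker (524,300). The other candidates are the small yellow one (532,344), the blue one (505,252) and the turquoise one (552,366). The large yellow one in the well fits the description, so I'll confirm it in an enlarged crop and measure.

```bash
cat > h.py <<'E'
import numpy as np,cv2
from scipy.spatial.transform import Rotation as R
def top(robot,n="top"):
    m=robot.camera_model(n); return m["camera_matrix"],np.array(m["eye"]),R.from_rotvec(m["orientation"]).as_matrix()
def pix2w(cam,u,v,z):
    K,e,Rm=cam; r=Rm@np.linalg.solve(K,[u,v,1.]); return e+r*(z-e[2])/r[2]
def w2pix(cam,p):
    K,e,Rm=cam; q=K@(Rm.T@(np.asarray(p)-e)); return q[:2]/q[2]
E
python3 - <<'E'
from h import *
from plant import robot
np.set_printoptions(precision=1,suppress=True)
c=top(robot);f=np.load("top0.npz");im,d=f["im"],f["d"]
for nm,u,v,z in [("hub",392,292,77),("dial",411,205,66),("wellc",523,301,30),("small",532,344,50)]:
    print(nm,pix2w(c,u/1.5,v/1.5,z))
a=cv2.resize(im[118:240,220:312],None,fx=4.8,fy=4.8,interpolation=cv2.INTER_CUBIC)
w=im[180:225,325:370]; a2=cv2.resize(w,None,fx=6.5,fy=6.5,interpolation=cv2.INTER_CUBIC)
s=np.load("scene0.npz")["im"][230:300,115:245]; a3=cv2.resize(s,(345,int(345*70/130)),interpolation=cv2.INTER_CUBIC)
o=np.zeros((590,800,3),np.uint8); o[:a.shape[0],:a.shape[1]]=a; o[:a2.shape[0],450:450+a2.shape[1]]=a2; o[300:300+a3.shape[0],450:795]=a3
cv2.imwrite("pics/crop1.png",o)
E
```

```text
hub [518.7 -26.   77. ]
dial [700.7 -70.7  66. ]
wellc [ 494.1 -305.1   30. ]
small [ 403.3 -316.    50. ]
```

View pics/crop1.png

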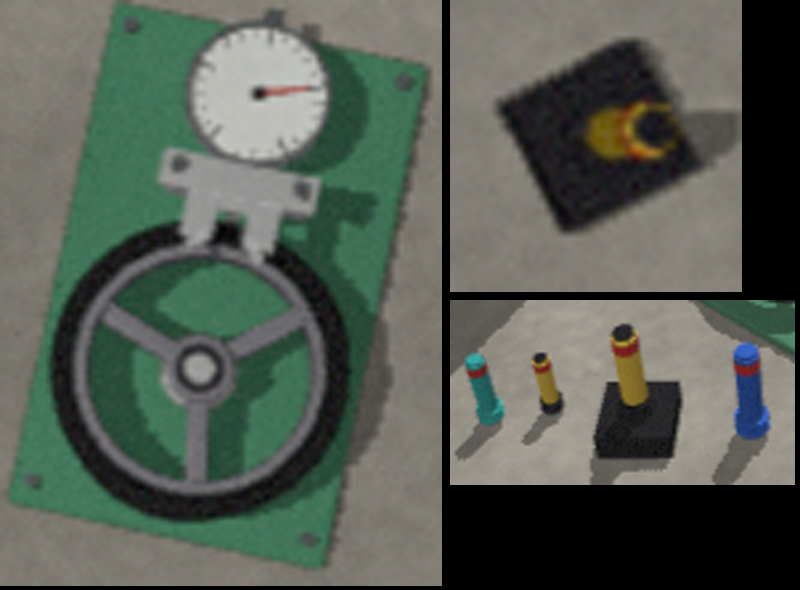

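```bash
python3 - <<'E'
from h import *
from plant import robot
from scipy.optimize import least_squares
np.set_printoptions(precision=2,suppress=True)
c=top(robot)
q=lambda x,y:(220+(x+.5)/4.8-.5,118+(y+.5)/4.8-.5)
P=[((200,367),77,(0,0),2),((259,93),66,(184,0),2),((10,500),14,(-114,110),1),((326,568),14,(-114,-110),1),((428,68),14,(238,-110),1)]
W=[pix2w(c,*q(*p[0]),p[1])[:2] for p in P]
def T(s,l): a=s[2]; return s[:2]+np.array([[np.cos(a),-np.sin(a)],[np.sin(a),np.cos(a)]])@l
s=least_squares(lambda s:np.concatenate([(T(s,p[2])-w)*p[3] for p,w in zip(P,W)]),[520,-26,-.24]).x
print("stand",s,[T(s,p[2])-w for p,w in zip(P,W)],"fork",T(s,[92,0]))
for x,y in [(100,310),(305,318),(197,480)]:
    w=pix2w(c,*q(x,y),66)[:2]-s[:2]; print("spoke",np.hypot(*w),np.degrees(np.arctan2(w[1],w[0])-s[2]))
a=pix2w(c,*q(259,93),66)[:2];b=pix2w(c,*q(315,88),66)[:2]-a
print("needle",s[2]-np.arctan2(b[1],b[0]))
q2=lambda x,y:(325+(x+.5)/6.5-.5,180+(y+.5)/6.5-.5)
for x,y,z in [(48,105,30),(185,40,30),(250,165,30),(118,232,30),(150,135.5,30),(207,130,133)]: print(z,pix2w(c,*q2(x,y),z))
E
```

```text
stand [520.58 -26.32  -0.23] [array([ 0.  , -0.51]), array([-0.19,  0.14]), array([-1.11,  2.37]), array([-1.31,  0.7 ]), array([ 3.18, -1.62])] fork [610.05 -47.73]
spoke 75.73514109858885 72.12974696592667
spoke 75.25178768946353 -52.549304329338575
spoke 73.02040772005452 190.05445979242438
needle 1.2747658787209195
30 [ 511.28 -252.39   30.  ]
30 [ 541.6  -320.85   30.  ]
30 [ 479.2  -350.33   30.  ]
30 [ 447.95 -284.47   30.  ]
30 [ 494.96 -301.9    30.  ]
133 [ 494.74 -304.8   133.  ]
```

Emit:
servo_tool(commands=[351,624,-60,0,351,624,-60,0,351,624,-60,0,351,624,-60,0,351,624,-60,0,351,624,-60,0,351,624,-60,0,351,624,-60,0,351,624,-60,0,351,624,-60,0,351,624,-60,0,351,624,-60,0,351,624,-60,0,351,624,-60,0,351,624,-60,0,351,624,-60,0,351,624,-60,0,351,624,-60,0,351,624,-60,0,351,624,-60,0], fingers=255)

```text
time_s: 1.77
tcp_pos: [498.5, 17.1, 344.3]
eef_rot: [2.471, -1.938, -0.002]
wrist_force: [0.0, -0.3, -0.1]
opening: 0.002
```

```bash
cat >> h.py <<'E'
S=np.array([520.58,-26.32,-.232])
def needle(robot,name="top",save=None,thr=70):
    im,d=robot.grab_frame(name); c=top(robot,name)
    ctr=np.array([S[0]+184*np.cos(S[2]),S[1]+184*np.sin(S[2]),66])
    f=im.astype(int); red=(f[...,2]-np.maximum(f[...,0],f[...,1]))
    v,u=np.where(red>thr*.5)
    W=np.array([pix2w(c,x,y,66)[:2]-ctr[:2] for x,y in zip(u,v)]).reshape(-1,2); r=np.hypot(*W.T)
    k=(r<42); wt=red[v[k],u[k]]; m=(W[k]*wt[:,None]).sum(0)/max(wt.sum(),1)
    if save: cv2.imwrite(save,im)
    return ((S[2]-np.arctan2(m[1],m[0]))%(2*np.pi)),k.sum(),np.hypot(*m)
E
python3 - <<'E'
from h import *
from plant import robot
print(needle(robot,"top","pics/t1.png"),needle(robot,"scene","pics/s1.png"))
im,_=robot.grab_frame("wrist")
a=[cv2.imread("pics/t1.png")[90:290,180:400],cv2.imread("pics/s1.png")[100:300,150:350],cv2.resize(im,None,fx=.75,fy=.75)]
o=np.zeros((590,800,3),np.uint8)
o[:300,:330]=cv2.resize(a[0],(330,300));o[:300,340:640]=cv2.resize(a[1],(300,300));o[300:588,:384]=a[2]
cv2.imwrite("pics/c2.png",o)
E
```

```text
(np.float64(1.248880000246872), np.int64(13), np.float64(16.76588780922975)) (np.float64(1.3253848125973995), np.int64(12), np.float64(16.072872256436472))
```

View pics/c2.png

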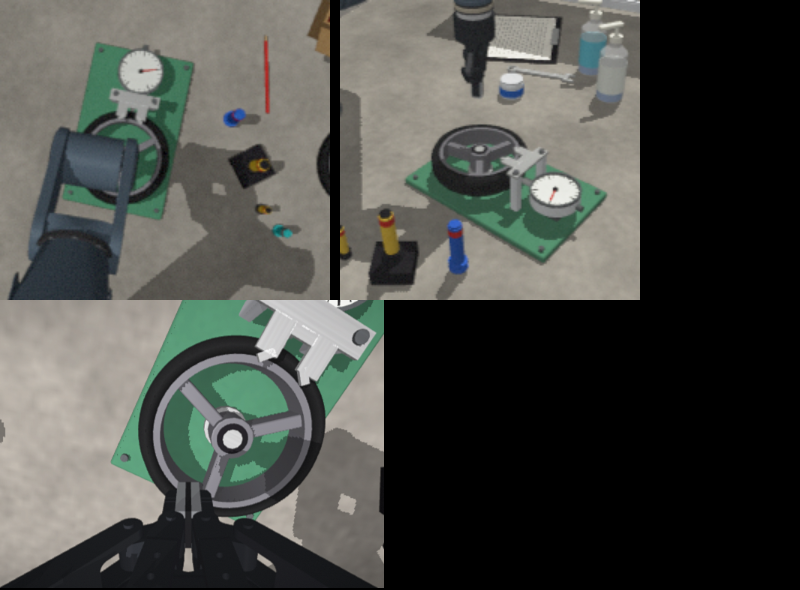

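Needle reads about 1.3 (round tyre) from both cameras. Next I lower the shut fingers into the window at stand angle 130°.

Emit:
servo_tool(commands=[0,0,-35,0,0,0,-65,0,0,0,-85,0,0,0,-100,0,0,0,-112,0,0,0,-122,0,0,0,-122,0])

```text
time_s: 2.5
tcp_pos: [498.1, 15.5, 221.3]
eef_rot: [2.467, -1.943, -0.005]
wrist_force: [-0.4, 0.3, 0.1]
opening: -0.001
```

Emit:
servo_tool(commands=[-8.5,-7,0,0,-14.3,-13,0,0,-19,-19.6,0,0,-22.5,-27,0,0,-24,-31,0,0,-24.6,-35,0,0,-24.6,-35,0,0])

```text
time_s: 3.08
tcp_pos: [474.0, -19.0, 223.5]
eef_rot: [-2.469, 1.942, -0.002]
wrist_force: [-0.7, 0.9, 0.2]
opening: -0.002
```

```bash
cat > n.py <<'E'
from h import *
from plant import robot
print([np.round(needle(robot,n),2) for n in ("top","scene")], robot.observe()["wrist_force"].round(1))
E
python3 n.py
```

```text
[array([ 1.25, 13.  , 16.86]), array([ 1.33, 11.  , 16.05])] [ 0.1 -0.1  0.1]
```

Emit:
servo_tool(commands=[-0.5,-4,0,0,-0.7,-8,0,0,-0.5,-12,0,0,0,-16,0,0,0,-16,0,0])

```text
time_s: 3.6
tcp_pos: [473.7, -34.2, 222.7]
eef_rot: [2.47, -1.941, -0.003]
wrist_force: [-0.6, 0.7, -0.4]
opening: -0.0
```

```bash
python3 n.py; python3 - <<'E'
from h import *
from plant import robot
im,d=robot.grab_frame("wrist"); cv2.imwrite("pics/w3.png",im); print(robot.observe()["tcp_pos"])
E
```

```text
[array([ 2.85,  8.  , 17.71]), array([ 3.03, 12.  , 20.16])] [-0.5  2.2 -0.5]
[473.71583609 -34.10292421 222.66853031]
```

View pics/w3.png

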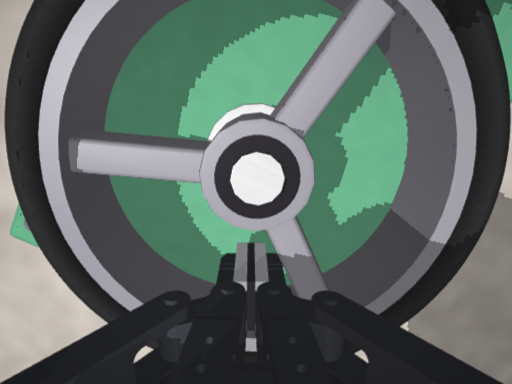

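Emit:
servo_tool(commands=[0.9,-4.3,0,0,2.1,-8.2,0,0,2.1,-8.2,0,0])

```text
time_s: 4.0
tcp_pos: [476.1, -42.4, 222.6]
eef_rot: [2.47, -1.941, -0.002]
wrist_force: [-0.7, 1.4, -0.4]
opening: -0.001
```

```bash
python3 n.py
```

```text
[array([ 3.1,  9. , 16.6]), array([ 3.25, 13.  , 21.16])] [-0.9  2.3 -0.1]
```

Emit:
servo_tool(commands=[1.6,-3.8,0,0,3.5,-7.4,0,0,3.5,-7.4,0,0])

```text
time_s: 4.35
tcp_pos: [479.7, -50.0, 222.6]
eef_rot: [2.47, -1.941, -0.001]
wrist_force: [-1.9, 2.3, -1.5]
opening: -0.0
```

```bash
python3 n.py
```

```text
[array([ 2.75, 10.  , 19.22]), array([ 2.9, 12. , 20.5])] [-1.4  0.8 -1.2]
```

Lesser bulge: peak about 3.2 at finger angle 200°, well under 4.67. The highest is 140° on one way or the other, so I re-enter behind the next spoke and continue CCW.

Emit:
servo_tool(commands=[-2,4,30,0,-2,4,65,0,25,37,65,0,53,69,65,0,53,69,65,0,53,69,40,0,53,69,15,0,53,69,0,0,53,69,0,0])

```text
time_s: 5.2
tcp_pos: [532.2, 19.0, 220.2]
eef_rot: [2.469, -1.939, -0.005]
wrist_force: [-0.8, -0.6, 0.4]
opening: -0.0
```

```bash
python3 n.py
```

```text
[array([ 2.75, 10.  , 19.25]), array([ 2.9 , 12.  , 20.54])] [ 0.6  0.2 -0. ]
```

Emit:
servo_tool(commands=[-4.1,0.8,0,0,-8.2,1.3,0,0,-12.3,1.5,0,0,-16.4,1.3,0,0,-20.5,0.8,0,0,-24.5,-0.1,0,0,-28.4,-1.3,0,0,-32.2,-2.9,0,0,-35.8,-4.8,0,0,-39.3,-7,0,0,-42.5,-9.5,0,0,-45.5,-12.3,0,0,-48.3,-15.3,0,0,-50.8,-18.5,0,0,-53,-22,0,0,-54.9,-25.6,0,0,-56.5,-29.4,0,0,-57.7,-33.3,0,0,-58.6,-37.3,0,0,-58.6,-37.3,0,0])

```text
time_s: 6.97
tcp_pos: [473.9, -18.2, 223.1]
eef_rot: [-2.47, 1.941, -0.0]
wrist_force: [0.5, -0.3, 0.7]
opening: 0.004
```

```bash
python3 n.py
```

```text
[array([ 1.25, 13.  , 16.88]), array([ 1.33, 12.  , 16.12])] [-0.9 -0.5 -1.1]
```

Emit:
servo_tool(commands=[-0.5,-4,0,0,-0.7,-8,0,0,-0.5,-12,0,0,0,-16,0,0,0,-16,0,0])

```text
time_s: 7.48
tcp_pos: [473.6, -34.0, 222.6]
eef_rot: [2.47, -1.941, -0.003]
wrist_force: [-0.4, 2.2, -0.7]
opening: 0.001
```

```bash
python3 n.py
```

```text
[array([ 2.  ,  9.  , 19.04]), array([ 2.19, 14.  , 16.65])] [-0.8  1.6 -0.7]
```

Emit:
servo_tool(commands=[0.9,-4.3,0,0,2.1,-8.2,0,0,3.7,-12,0,0,3.7,-12,0,0])

```text
time_s: 7.92
tcp_pos: [477.4, -46.0, 222.5]
eef_rot: [2.47, -1.941, -0.004]
wrist_force: [-0.8, 2.2, -0.1]
opening: -0.001
```

```bash
python3 n.py
```

```text
[array([ 4.21, 12.  , 18.54]), array([ 4.17, 11.  , 21.53])] [-1.   1.7 -0.7]
```

Emit:
servo_tool(commands=[1.9,-3.7,0,0,3.2,-5.8,0,0,3.2,-5.8,0,0])

```text
time_s: 8.27
tcp_pos: [480.8, -51.8, 222.5]
eef_rot: [2.47, -1.941, -0.002]
wrist_force: [-1.4, 2.6, -0.8]
opening: 0.004
```

```bash
python3 n.py
```

```text
[array([ 4.79, 12.  , 19.39]), array([ 4.66, 10.  , 22.32])] [-2.2  2.3 -1. ]
```

Emit:
servo_tool(commands=[1.6,-2.5,0,0,3.4,-4.6,0,0,3.4,-4.6,0,0])

```text
time_s: 8.62
tcp_pos: [484.5, -56.6, 222.6]
eef_rot: [2.47, -1.941, -0.001]
wrist_force: [-2.6, 2.5, -1.4]
opening: -0.003
```

```bash
python3 n.py
```

```text
[array([ 4.98,  7.  , 19.62]), array([ 4.85, 12.  , 21.56])] [-1.3  1.7 -1.2]
```

Emit:
servo_tool(commands=[1.1,-1.2,0,0,1.1,-1.2,0,0])

```text
time_s: 8.88
tcp_pos: [485.6, -57.7, 222.7]
eef_rot: [2.47, -1.941, -0.001]
wrist_force: [-1.8, 2.7, -1.4]
opening: 0.0
```

```bash
python3 n.py
```

```text
[array([ 4.98,  7.  , 19.47]), array([ 4.85, 12.  , 21.63])] [-1.7  3.1 -1.7]
```

Emit:
servo_tool(commands=[-3,3.5,0,0,-3,3.5,30,0,-3,3.5,65,0,-3,3.5,100,0,-3,3.5,100,0], fingers=255)

```text
time_s: 9.4
tcp_pos: [485.5, -55.3, 328.8]
eef_rot: [-2.467, 1.937, -0.026]
wrist_force: [0.0, -0.0, -0.3]
opening: -0.001
```

```bash
python3 n.py; python3 - <<'E'
from h import *
from plant import robot
im,_=robot.grab_frame("top"); a=im[120:190,235:305]
im,_=robot.grab_frame("scene"); b=im[190:260,255:325]
cv2.imwrite("pics/dial.png",cv2.resize(np.hstack([a,b]),None,fx=5.5,fy=5.5,interpolation=cv2.INTER_CUBIC))
E
```

```text
[array([ 4.97,  8.  , 18.2 ]), array([ 4.85, 12.  , 21.64])] [-0.9  0.2 -0.7]
```

View pics/dial.png

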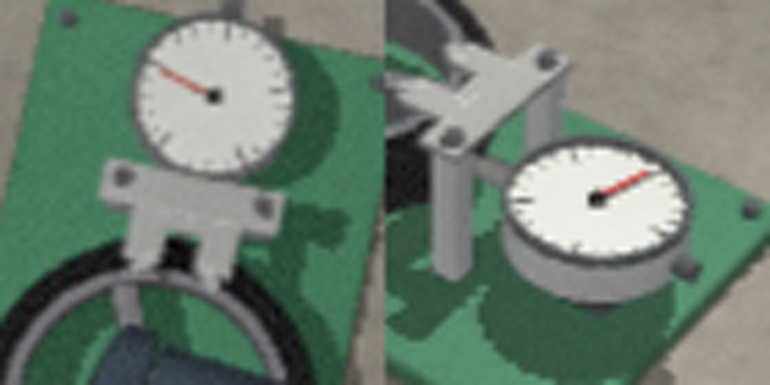

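Reading holds at about 4.97 with the hand off (top crop: needle from (213,96) to (160,68); both cameras agree on the peak plateau). Now to the marker.

Emit:
servo_tool(commands=[12.3,-249,20,0,12.3,-249,20,0,12.3,-249,20,0,12.3,-249,20,0,12.3,-249,20,0,12.3,-249,20,0,12.3,-249,20,0,12.3,-249,20,0,12.3,-249,20,0,12.3,-249,20,0], fingers=0)

```text
time_s: 10.43
tcp_pos: [494.5, -301.7, 341.3]
eef_rot: [-2.471, 1.94, 0.006]
wrist_force: [-0.5, 0.6, -0.4]
opening: 1.004
```

```bash
python3 - <<'E'
from h import *
from plant import robot
o=robot.observe(); im,d=robot.grab_frame("wrist"); m=robot.camera_model("wrist")
Rt=R.from_rotvec(o["eef_rot"]).as_matrix(); M=m["mount"]; print(o["tcp_pos"],o["opening"])
np.savez("w4.npz",im=im,d=d,Rc=Rt@M[:3,:3],e=o["tcp_pos"]+Rt@M[:3,3],K=m["camera_matrix"])
for z in (133,): print(w2pix((m["camera_matrix"],o["tcp_pos"]+Rt@M[:3,3],Rt@M[:3,:3]),[495,-303,z]))
cv2.imwrite("pics/w4.png",im)
# depth points of marker top
v,u=np.mgrid[:384,:512]; P=np.linalg.inv(m["camera_matrix"])@np.stack([u.ravel(),v.ravel(),np.ones(u.size)])*d.ravel()
W=(Rt@M[:3,:3]@P).T+o["tcp_pos"]+Rt@M[:3,3]
k=(d.ravel()>0)&(np.hypot(W[:,0]-495,W[:,1]+303)<40)&(W[:,2]>50)&(W[:,2]<150); Q=W[k]; print(k.sum(),np.percentile(Q[:,2],[1,50,99]))
t=Q[Q[:,2]>126]; print("top",t.min(0),t.max(0),t.mean(0),len(t))
E
```

```text
[ 494.50482793 -301.74486244  341.26254617] 1.0038995931861487
[255.12541979 230.09788067]
2036 [ 52.63210779 128.22117553 134.11525361]
top [ 485.16913069 -314.32217626  126.0440943 ] [ 507.77486383 -290.92052831  134.75005024] [ 497.84707874 -302.05770311  131.71576144] 1113
```

View pics/w4.png

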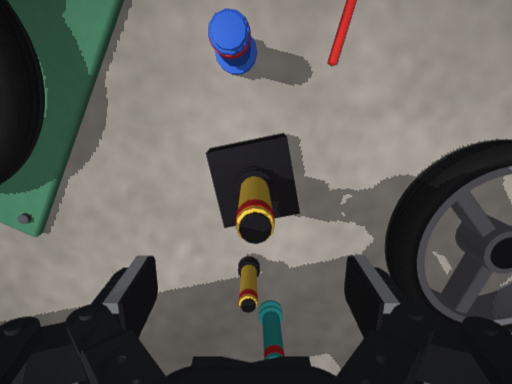

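Emit:
servo_tool(commands=[1,0.5,-30,0,1,0.5,-55,0,1,0.5,-72,0,1,0.5,-82,0,1,0.5,-82,0,1,0.5,-82,0], fingers=0)

```text
time_s: 10.98
tcp_pos: [496.2, -301.9, 260.6]
eef_rot: [-2.471, 1.939, 0.001]
wrist_force: [0.3, 0.2, 0.9]
opening: 1.003
```

Emit:
servo_tool(commands=[0,0,0,0,0,0,0,0,0,0,0,0,0,0,0,0,0,0,0,0,0,0,0,0,0,0,0,0,0,0,0,0,0,0,0,0,0,0,0,0], fingers=255, grip_force=40)

```text
time_s: 11.82
tcp_pos: [496.1, -303.0, 261.4]
eef_rot: [2.47, -1.941, 0.002]
wrist_force: [-0.9, -0.1, 5.3]
opening: 0.272
```

Gripped (opening 0.27, about 23 mm). Lifting and carrying to just in front of the slot, high.

Emit:
servo_tool(commands=[0,0,8,0,0,0,25,0,0,0,55,0,0,0,85,0,5,20,95,0,12,50,95,0,20,85,95,0,28,120,95,0,36,155,95,0,44,190,95,0,52,220,95,0,58,245,95,0,63.5,267,95,0,63.5,267,95,0,63.5,267,95,0,63.5,267,95,0])

```text
time_s: 13.15
tcp_pos: [559.3, -36.0, 355.6]
eef_rot: [2.47, -1.94, -0.0]
wrist_force: [0.2, 0.0, -0.6]
opening: 0.275
```

```bash
python3 n.py; python3 - <<'E'
from h import *
from plant import robot
o=robot.observe(); im,d=robot.grab_frame("wrist"); m=robot.camera_model("wrist")
Rt=R.from_rotvec(o["eef_rot"]).as_matrix(); M=m["mount"]; print(o["tcp_pos"],o["opening"])
np.savez("w5.npz",im=im,d=d,Rc=Rt@M[:3,:3],e=o["tcp_pos"]+Rt@M[:3,3],K=m["camera_matrix"])
im2,_=robot.grab_frame("scene"); 
cv2.imwrite("pics/w5.png",np.vstack([im,np.zeros((0,512,3),np.uint8)]) )
a=cv2.resize(im,(512,384)); b=cv2.resize(im2[110:270,170:330],(288,288),interpolation=cv2.INTER_CUBIC)
o_=np.zeros((384,800,3),np.uint8); o_[:,:512]=a; o_[:288,512:]=b; cv2.imwrite("pics/c5.png",o_)
E
```

```text
[array([ 4.97,  8.  , 18.21]), array([ 4.85, 12.  , 21.66])] [-0.2  0.6 -0.7]
[559.28961068 -36.81619216 355.64700609] 0.2670245735712706
```

View pics/c5.png

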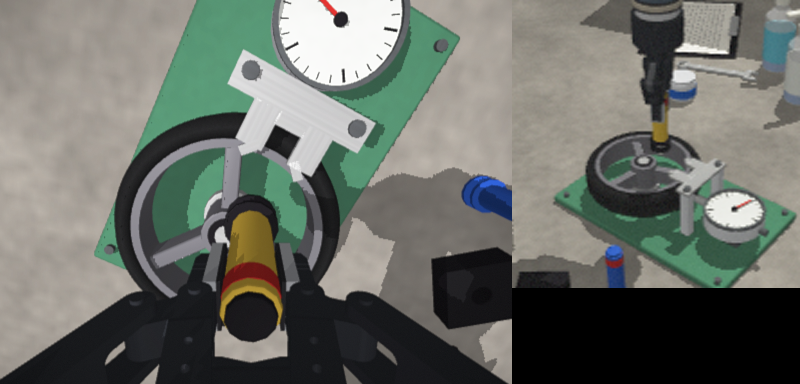

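```bash
python3 - <<'E'
from h import *
from plant import robot
from scipy.optimize import least_squares
np.set_printoptions(precision=2,suppress=True)
f=np.load("w5.npz"); c=(f["K"],f["e"],f["Rc"]); d=f["d"]
L=pix2w(c,251.5,70,102);Rr=pix2w(c,357,128,102); print("bolts",L,Rr,"mid",(L+Rr)/2,np.hypot(*(L-Rr)[:2]),"ang",np.arctan2(*(L-Rr)[:2][::-1])-np.pi/2)
mid=((L+Rr)/2)[:2]; hub=pix2w(c,220,231,77); print("predicted bolt mid",S[:2]+123*np.array([np.cos(-.235),np.sin(-.235)]))
v,u=np.mgrid[:384,:512]; P=np.linalg.inv(f["K"])@np.stack([u.ravel(),v.ravel(),np.ones(u.size)])*d.ravel()
W=(f["Rc"]@P).T+f["e"]; W[d.ravel()==0]=1e4; W3=W.reshape(384,512,3)
# plate
a=np.array([np.cos(-.235),np.sin(-.235)]); n=np.array([-a[1],a[0]])
k=(abs(W[:,2]-102)<5)&(np.hypot(*(W[:,:2]-mid).T)<75); Q=W[k]; print("plate z",np.median(Q[:,2]))
s=(Q[:,:2]-S[:2])@a; t=(Q[:,:2]-S[:2])@n
for lo,hi in [(78,82),(82,86),(86,90),(90,95),(95,100),(100,104),(104,108),(112,116),(118,128)]:
    tt=np.sort(t[(s>lo)&(s<hi)]); 
    if len(tt)>5:
        g=np.argmax(np.diff(tt)); print(lo,hi,"range",tt[0],tt[-1],"gap",tt[g],tt[g+1])
# marker
hsv=cv2.cvtColor(f["im"],cv2.COLOR_BGR2HSV); y=((hsv[...,0]>15)&(hsv[...,0]<35)&(hsv[...,1]>120)).ravel()
k=y&(W[:,2]>135)&(W[:,2]<230)&(np.hypot(W[:,0]-559,W[:,1]+36)<30); Q=W[k]; print("barrel n",k.sum(),Q[:,2].min(),Q[:,2].max())
for lo,hi in [(140,160),(160,180),(180,200),(200,225)]:
    q=Q[(Q[:,2]>lo)&(Q[:,2]<hi)]
    if len(q)>20:
        r=least_squares(lambda p:np.hypot(q[:,0]-p[0],q[:,1]-p[1])-12,[559,-36],loss="soft_l1").x; print(lo,r)
t=W3[310:330,240:262].reshape(-1,3); print("cap",np.median(t,0))
b=W3[205:225,240:262].reshape(-1,3); print("flange",b[b[:,2]<200].min(0),np.percentile(b[:,2],[5,25,50,75,95]))
E
```

```text
bolts [649.18 -15.02 102.  ] [630.38 -93.01 102.  ] mid [639.78 -54.02 102.  ] 80.22558233153339 ang -0.2365153129379769
predicted bolt mid [640.2  -54.96]
plate z 102.0039730406289
78 82 range -28.053830548529362 31.54129673785714 gap -8.1184770469369 11.948450133735086
82 86 range -28.269596625248614 31.519464370793255 gap -8.007560061684963 11.747497368601179
86 90 range -28.447199953675604 31.50647611503312 gap -8.023504692646952 11.704824448975511
90 95 range -28.187345282275594 31.70822468152838 gap -8.137734598868258 11.830818451541475
95 100 range -28.25377495043013 31.68954887414149 gap -3.937555203159647 -2.3800376520668607
100 104 range -28.380623174230166 31.676725159048832 gap -21.67743876679551 -21.278593116433992
104 108 range -28.379788030061317 31.645821508972094 gap -3.2191934056212466 -2.7659363377663153
112 116 range -48.55686018932631 51.70023075111682 gap -41.69880043694432 -40.99027240790995
118 128 range -48.35799075612699 51.60410138819547 gap -14.013272445454088 -13.622619373199694
barrel n 3273 140.12140262157982 227.7345137342876
140 [558.51 -36.37]
160 [558.57 -36.36]
180 [558.57 -36.36]
200 [558.09 -36.48]
cap [559.14 -36.26 227.24]
flange [566.86 -40.27 139.56] [140.66 141.67 148.54 156.99 163.12]
```

Slot centreline is measured (gap centre +1.75 mm off my initial line, plate top 102.0). Lowering to groove height in front of the mouth, then rechecking.

Emit:
servo_tool(commands=[2.6,1,-8,0,2.6,1,-20,0,2.6,1,-29,0,2.6,1,-33.5,0,2.6,1,-33.5,0,2.6,1,-33.5,0,2.6,1,-33.5,0])

```text
time_s: 13.93
tcp_pos: [562.3, -34.8, 322.4]
eef_rot: [-2.47, 1.941, -0.001]
wrist_force: [0.5, -0.2, -0.4]
opening: 0.261
```

```bash
cat > chk.py <<'E'
from h import *
from plant import robot
from scipy.optimize import least_squares
np.set_printoptions(precision=2,suppress=True)
def chk(tag):
    o=robot.observe(); im,d=robot.grab_frame("wrist"); m=robot.camera_model("wrist"); K=m["camera_matrix"]
    Rt=R.from_rotvec(o["eef_rot"]).as_matrix(); M=m["mount"]; Rc=Rt@M[:3,:3]; e=o["tcp_pos"]+Rt@M[:3,3]
    cv2.imwrite(f"pics/{tag}.png",im); im2,_=robot.grab_frame("scene"); cv2.imwrite(f"pics/{tag}s.png",im2)
    v,u=np.mgrid[:384,:512]; W=(Rc@(np.linalg.inv(K)@np.stack([u.ravel(),v.ravel(),np.ones(u.size)])*d.ravel())).T+e; W[d.ravel()==0]=1e4
    a=np.array([np.cos(-.235),np.sin(-.235)]); n=np.array([-a[1],a[0]])
    s=(W[:,:2]-S[:2])@a; t=(W[:,:2]-S[:2])@n; pl=(abs(W[:,2]-102)<2.5)
    print("tcp",o["tcp_pos"],"plate",[ (round((tt[tt<0]).max(),1),round(tt[tt>0].min(),1)) for lo,hi in [(76,80),(80,84),(84,88)] for tt in [t[pl&(s>lo)&(s<hi)]] if (tt<0).any() and (tt>0).any()], "plate y",np.percentile(t[pl&(s>118)&(s<128)],[1,99]))
    hsv=cv2.cvtColor(im,cv2.COLOR_BGR2HSV); y=((hsv[...,0]>15)&(hsv[...,0]<35)&(hsv[...,1]>120)).ravel()
    q=W[y&(W[:,2]>100)&(W[:,2]<190)&(np.hypot(*(W[:,:2]-o["tcp_pos"][:2]).T)<30)]
    r=least_squares(lambda p:np.hypot(q[:,0]-p[0],q[:,1]-p[1])-12,o["tcp_pos"][:2],loss="soft_l1").x
    print("barrel z",q[:,2].min(),q[:,2].max(),"axis",r,"s,t",(r-S[:2])@a,(r-S[:2])@n)
    k=(np.hypot(*(W[:,:2]-r).T)<10)&(W[:,2]>150)&(W[:,2]<240); print("top z",np.percentile(W[k,2],[50,90,97]))
E
python3 n.py; python3 -c "from chk import *;chk('k6')"
```

```text
[array([ 4.97,  9.  , 17.12]), array([ 4.85, 12.  , 21.66])] [-1.1  0.2 -0.5]
tcp [562.28 -34.78 322.7 ] plate [(np.float64(-8.2), np.float64(11.6)), (np.float64(-8.1), np.float64(11.7)), (np.float64(-8.1), np.float64(11.8))] plate y [-47.51  50.88]
barrel z 106.94437849442605 189.99868893625944 axis [561.72 -34.35] s,t 41.88247678227068 1.7670178054195107
top z [194.23 194.92 195.3 ]
```

Lateral error ≈0 mm and the groove is at plate height. Sliding in along the stand's +x.

Emit:
servo_tool(commands=[5.8,-1.4,0,0,11.7,-2.8,0,0,17.5,-4.2,0,0,22.4,-5.4,0,0,27.2,-6.5,0,0,32.1,-7.7,0,0,36,-8.6,0,0,38.9,-9.3,0,0,38.9,-9.3,0,0])

```text
time_s: 14.88
tcp_pos: [601.6, -44.2, 322.2]
eef_rot: [-2.47, 1.941, -0.001]
wrist_force: [0.3, -0.5, -1.0]
opening: 0.268
```

```bash
python3 n.py; python3 -c "from chk import *;chk('k7')"
```

```text
[array([6.05, 0.  , 0.  ]), array([ 4.85, 12.  , 21.58])] [-0.4 -0.7 -0.4]
tcp [600.9  -44.02 322.05] plate [(np.float64(-16.4), np.float64(18.0)), (np.float64(-15.9), np.float64(18.6)), (np.float64(-14.4), np.float64(17.0))] plate y [-47.46  50.89]
barrel z 106.71377076941607 189.9972489689129 axis [600.02 -43.53] s,t 81.26162970613655 1.7567892744547393
top z [193.56 194.3  194.65]
```

Emit:
servo_tool(commands=[3.5,-0.8,0,0,6.5,-1.6,0,0,9,-2.2,0,0,10.2,-2.4,0,0,10.2,-2.4,0,0,10.2,-2.4,0,0])

```text
time_s: 15.58
tcp_pos: [611.0, -46.4, 322.1]
eef_rot: [2.47, -1.941, -0.001]
wrist_force: [-1.8, 0.1, -0.3]
opening: 0.269
```

```bash
python3 n.py; python3 -c "from chk import *;chk('k8')"
```

```text
[array([6.05, 0.  , 0.  ]), array([ 4.85, 12.  , 21.57])] [-0.1  0.1 -0.5]
tcp [610.92 -46.38 322.1 ] plate [(np.float64(-19.2), np.float64(15.5)), (np.float64(-16.4), np.float64(17.7))] plate y [-47.36  50.83]
barrel z 106.46262138487364 189.9988844912267 axis [609.97 -45.9 ] s,t 91.49117794353667 1.7688583770225463
top z [193.64 194.32 194.59]
```

Emit:
servo_tool(commands=[0,0,-0.8,0,0,0,-1.6,0,0,0,-1.6,0])

```text
time_s: 16.03
tcp_pos: [611.0, -46.4, 320.5]
eef_rot: [2.47, -1.941, -0.001]
wrist_force: [-1.8, 0.4, 0.3]
opening: 0.269
```

```bash
python3 -c "
from plant import robot;o=robot.observe();print(o['wrist_force'],o['tcp_pos'])"
```

```text
[-1.7854521   0.41936185  0.31589605] [610.97461414 -46.36474342 320.47148795]
```

Emit:
servo_tool(commands=[0,0,-0.3,0,0,0,-0.3,0,0,0,-0.3,0,0,0,-0.3,0,0,0,-0.3,0,0,0,-0.3,0], fingers=120)

```text
time_s: 16.53
tcp_pos: [611.3, -46.5, 320.4]
eef_rot: [-2.47, 1.941, -0.001]
wrist_force: [-0.2, 0.5, 0.3]
opening: 0.532
```

Emit:
servo_tool(commands=[0,0,5,0,0,0,20,0,0,0,45,0,0,0,75,0,-30,0,105,0,-70,0,120,0,-110,0,120,0,-150,0,120,0,-150,0,120,0,-150,0,120,0,-150,0,120,0], fingers=60)

```text
time_s: 17.45
tcp_pos: [461.6, -46.7, 441.3]
eef_rot: [-2.469, 1.941, -0.005]
wrist_force: [0.8, 0.5, 0.8]
opening: 0.761
```

```bash
python3 n.py; python3 - <<'E'
from h import *
from plant import robot
im,_=robot.grab_frame("top"); a=im[100:240,215:320]
im,_=robot.grab_frame("scene"); b=im[160:280,200:340]; 
im,_=robot.grab_frame("wrist")
o=np.zeros((590,800,3),np.uint8); o[:400,:300]=cv2.resize(a,(300,400),interpolation=cv2.INTER_CUBIC); o[:400,310:777]=cv2.resize(b,(467,400),interpolation=cv2.INTER_CUBIC); o[402:588,:248]=cv2.resize(im,(248,186))
cv2.imwrite("pics/end.png",o); print(robot.observe()["tcp_pos"],robot.observe()["opening"])
E
```

```text
[array([ 4.97,  8.  , 18.26]), array([ 4.85, 12.  , 21.57])] [0.5 0.6 0. ]
[462.34929015 -46.68936682 440.2696656 ] 0.7632720708246366
```

View pics/end.png

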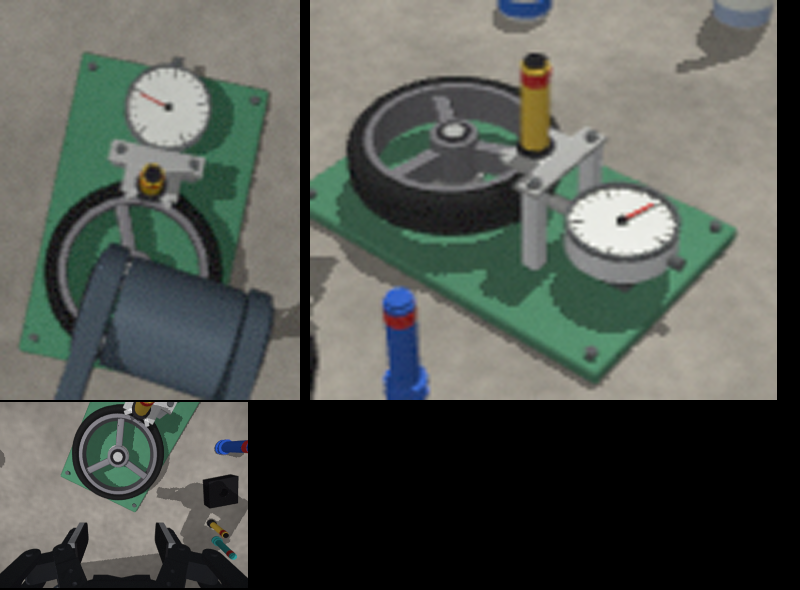

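The marker stands upright in the slot with its upper flange on the plate (scene crop ≈ (535,150)), and the needle still points to about 4.97. The arm is clear, so I'm handing in.

Emit:
servo_tool(commands=[0,0,0,0,0,0,0,0,0,0,0,0])

```text
time_s: 17.95
tcp_pos: [461.5, -46.5, 440.1]
eef_rot: [2.47, -1.941, -0.001]
wrist_force: [0.7, 0.8, -0.3]
opening: 0.765
```

```bash
python3 n.py; python3 -c "
from plant import robot;print(robot.sign_off())"
```

```text
[array([ 4.97,  8.  , 18.26]), array([ 4.85, 12.  , 21.58])] [ 0.   0.3 -0.2]
the job is handed in; nothing more can be done
None
```

The wheel is stopped at its highest reading and the larger yellow marker stands home in the slotted plate. I handed the job in at about 18 s; no verdict was reported.

- **Wheel:** I pushed it round by its spokes with the gripper shut. The lesser bulge peaked at about 3.2 rad; I carried on to the higher one and let go on its flat top.
- **Marker:** I lifted it from the well, slid it in along the stand's +x, lowered it onto its flange, released it and moved the arm clear.
- **Last needle check:** after release it read 4.97 rad from the top camera and 4.85 rad from the scene camera, both above 4.67. The two cameras disagreed by about 0.12 rad at the peak, and I did not resolve which is closer.
- **Last marker check:** just before lowering and release its axis was about 0.5 mm short of home by my first stand fit, and centred in the slot within about 0.1 mm. I did not re-measure it after letting go; the final pictures show it upright with its flange on the plate.
- **Other things:** I did not re-measure their positions. The arm came down only at the wheel, the well and the slotted plate, and I saw no sign of contact with anything else.

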